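# Hang a loaded roll hanger on the spring-balanced arm

### The job

Slip the low brown offcut roll over the spindle of the steel roll hanger so that it lies flat on the hanger's foot disc and let go of it; then take the hanger by its knob and hang it, with the roll, in the open fork of the spring-balanced arm, with its neck in the slot and its knob resting on the fork. Lower it slowly as the arm sinks, keep hold until the arm carries the weight and has stopped sinking, and only then let go, so that the arm never snaps down. Leave the taller roll, the wooden block and the small tin where they are.

Things in the scene. Friction and masses are not known exactly. Their poses are not given: they have to be found in the camera images.
- roll: the low brown offcut roll, a ring lying flat: 62 mm across, 32 mm high, round bore 24 mm through it; 0.12 kg. Origin: centre of its underside, z up its axis. (The other loose brown roll is taller, 48 mm.)
- hanger: the roll hanger, a plain steel turned part standing upright, 0.25 kg (varies by a tenth). Foot disc 60 mm across, 8 mm thick; spindle 18 mm across up to z = 30 mm, coned down to a neck at z = 40 mm; neck 7 mm across up to z = 68 mm; dark knob 18 mm across, straight-sided from z = 68 to 81 mm, domed to its top at 90 mm. Origin: centre of its underside, z up its axis.
- hanger_deck (a point): point on the hanger's axis at the top of its foot disc, 8 mm above its underside: where the centre of the roll's underside must lie
- hanger_neck (a point): point on the hanger's axis at the underside of its knob, 68 mm above the hanger's underside: the knob hangs by this face
- stand: the fixed stand of the sprung arm: base plate 95 x 100 mm, two grey cheeks 178 mm high. Origin: centre of the base on the bench; the arm's hinge is 160 mm above it, the slot's middle 180 mm from the hinge. The arm points along the stand's -x, roughly to the robot's left
- balancer_seat (a point): middle of the fork slot near the arm's end, on the fork's top face. Axes are the arm's: -x along the arm to the fork's open end, z up. Fork 6 mm thick, tines 8 mm wide, slot 11 mm wide, closed 10 mm behind this point, straight to 14 mm ahead of it, then flaring to the tips 29 mm ahead. A 3 mm bump on each tine 16 mm ahead. The unloaded arm tilts up 0.14 rad toward its tip.
- balancer_arm (a joint): how far the arm has sunk, rad: 0 unloaded against its upper stop, growing as the tip sinks, stop at 0.6. Spring 1.8 N m/rad, lightly damped; hanger and roll bring it to between 0.25 and 0.31 (fork 45 to 56 mm lower). Faster than 0.8 rad/s (0.14 m/s at the fork) counts as snapping down
- tall_roll: bystander: taller brown offcut roll, 60 mm across, 48 mm high; origin: centre of its underside
- wood_block: bystander: wooden block 35 x 100 x 40 mm; origin: centre of its underside
- small_tin: bystander: small round pale tin 73 mm across, 31 mm high, on the robot's side of the arm; origin: centre of its underside
Mind the look-alikes: they are no part of the job. Leave any turquoise look-alike of the roll alone.

How it is judged:
On the way, in this order (a step that is already met when the one before it is completed fails the run):
1. the roll lies on the standing hanger's foot disc, round the spindle, let go (distance between roll and hanger_deck below 0.008 m and angle between roll's own z axis and vertical below 0.12 rad and height (world z) of hanger below 0.008 m and contact force between the fingers and roll below 0.1 N), for 0.2 s.
2. the hanger's neck is in the fork, the arm has sunk under the load and is still, while the fingers still hold the hanger (distance between hanger_neck and balancer_seat below 0.015 m and value of joint balancer_arm above 0.21 rad and velocity of joint balancer_arm between -0.06 and 0.06 rad/s and contact force between the fingers and hanger above 0.5 N), for 0.2 s.
At the end, for the whole second after the job is handed in: The hanger hangs free in the fork, the underside of its knob within 15 mm of the middle of the slot and leaning less than 0.3 rad, the roll still on its foot disc (within 10 mm), and the arm rests sunk by more than 0.21 rad and still (below 0.06 rad/s; hanger below 0.03 m/s) (distance between hanger_neck and balancer_seat below 0.015 m and value of joint balancer_arm above 0.21 rad and velocity of joint balancer_arm between -0.06 and 0.06 rad/s and angle between hanger's own z axis and vertical below 0.3 rad and distance between roll and hanger_deck below 0.01 m and linear speed of hanger below 0.03 m/s and contact force between hanger and balancer_arm above 1.5 N); the robot touches nothing.
It fails at once if the arm snaps down (faster than 0.8 rad/s) (velocity of joint balancer_arm above 0.8 rad/s).
It fails at once if the taller roll is moved by more than 30 mm (distance of tall_roll from where it was at the start of the episode above 0.03 m).
It fails at once if the wooden block is moved by more than 30 mm (distance of wood_block from where it was at the start of the episode above 0.03 m).
It fails at once if the small tin is moved by more than 30 mm (distance of small_tin from where it was at the start of the episode above 0.03 m).
It also fails if it takes over 69 s, if anything falls off the work surface, if the arm or the gripper's body presses on something with over 40 N, if the wrist force passes 120 N, or if a joint passes its speed limit or range.

### The arm

A 7-joint arm with a two-finger parallel gripper is mounted at the origin on a cart in front of the work surface, level with it; the furniture and walls round the work are solid. World frame = base frame: x ahead of the robot, y to its left, z up, the work surface at z = 0. Lengths are in m, angles in rad, forces in N, time in s.
With the tool pointing down it reaches from about 0.425 to 1.025 m from the base axis. Payload 9.4 kg.
Tool frame: the origin (TCP) lies on the centre line of the jaws, within the pads' length; the fingertips stand 17 mm ahead of it and the grasp point (between the pads) lies 2 mm behind it; z points along the fingers, y is the line along which they close (so a half turn about z gives the same grasp; the last joint's range is limited). The gripper opens to 93 mm and grips with 3 to 60 N. Pads are 15 mm wide; open, the fingers measure 128 mm over their backs; the gripper's body (75 mm by 188 mm) begins 65 mm behind the grasp point.
Start: joints at [1.046, 0.599, -0.003, 1.599, 0.002, 0.943, -0.08], TCP at [0.314, -0.654, 0.236] pointing down, gripper open.
Joint ranges: [-2.57, 2.57], [-0.35, 1.97], [-1.29, 1.29], [0.11, 2.56], [-1.05, 4.19], [0.11, 1.86], [-2.63, 2.63]. Speed limits (rad/s): [2.22, 2.22, 3.01, 3.01, 3.14, 3.14, 3.14].

### API

Orientations are given as a 3x3 rotation matrix whose columns are the frame's x, y, z axes.
In Python, from cell import arm gives the robot as it stands.
- The arm moves only by the tool step_arm, never from a script. Its argument "commands" is a list of rows, each a list of 3 entries, a list of its own where there are three numbers: the shift along the tool's x, y, z in m, then the turn, a rotation vector about the tool's x, y, z in rad, then the closure in counts, from 0 (fully open) to 255 (shut). In form: [[[tx, ty, tz], [rx, ry, rz], gripper], ...]. A call has exactly 10 rows; each row is the pose to reach, as a shift and turn from the pose commanded when the call began, along the tool's axes at that moment; what a row does not reach only later rows make up. A row lasts 1/8 s, in which the tool goes at most 62.5 mm and 10.7 degrees, less where a joint would pass 70% of its speed; a pose out of reach is approached as far as the arm can. A call with a gripper value outside its range is refused whole. The fingers move at their own pace and stop on an object; the grip force is fixed at half the most. Time passes only in rows, so rows that repeat a pose let the fingers close, or fill a call up. It gives the time, the measured TCP pose, the force, the opening and the grip force at its end, in the units of the state.
- arm.sense(): the state, without advancing time (a new reading comes with each control period).
- arm.capture(name): name is "scene" or "top" or "wrist"; returns (picture, depth): 480x640x3 uint8, red, green, blue; 480x640 float32, m along the optical axis (not along the pixel's ray), 0 where there is no reading.
- arm.calibration(name): a dict with "fx", "fy", "cx", "cy" (pixels), "R" (3x3) and "t" (3): a world point X has camera coordinates R X + t. Camera axes: x right, y down, z forward; pixel columns grow to the right and rows downward; lengths in m; the calibration is good to about 2 mm. A picture is of the moment at which its call begins: read the wrist's pose just before it. calibration takes no time and is no camera call; for the wrist camera it gives the pose at the moment of the call.
- arm.hand_in(): hands the job in; it is judged then, once.
Trained networks look in the newest picture that a camera, given by its name, has taken for a name from the list of things; names that differ only in an ending like _2 or _b are one class to them, and where a whole thing is asked for, a point or a joint stands for the part that bears it (a point fixed in the world has none). Each returns a list of dicts, best first, with "conf" (0 to 1); they miss things now and then, are a little off and sometimes report something else, mostly with a low value. They report only what shows in the picture. A call takes as long as a camera call. They do not tell look-alikes from the thing itself.
- arm.boxes_of(camera, name): "centre" ([x, y, z] in m, in world coordinates, good to about 4 mm: the middle of the surface that is visible of it).
- arm.regions_of(camera, name): "mask" (480x640 bool, what is visible of it).
- arm.tip_of(camera, name): "centre" ([x, y, z] in m, in world coordinates, good to about 4 mm: a listed point, or the origin of a listed thing).
The state is a dict: "time": time; "joint_pos": joint angles; "joint_velocities": joint speeds; "tau": joint torques, N m; "tool_pos": TCP position; "orientation": TCP orientation; "ft_force": force on the tool from outside, world axes, zero at the start; "torque": the same for the moment, N m; "gripper_width": finger opening in m; "grip_force": force on a finger pad.
Only numpy, scipy, OpenCV 4.12 (cv2) and the standard library are available. Lean on these libraries where they do the work, as an engineer would, in place of code of your own. Each camera call takes 0.05 s, during which the arm holds its last target. There are 200 camera calls.

## Working session

There is one attempt and no reset: what is moved stays moved. The work goes in short steps, Python scripts to look and compute and a tool call to move; the robot and the scene stay as the last step left them, time stands still between calls to the robot, and variables do not carry over. Pictures are saved under pics/ and viewed, at most 10 in all, crops included, and the job is handed in when it is done.

Besides the shell and the picture viewer there is one more tool, called after "Emit:" in YAML: its name, and indented under it one key for each argument. step_arm: Moves the arm, as the interface text tells. Its arguments: {"type":"object","properties":{"commands":{"type":"array"}},"required":["commands"]}

```bash
mkdir -p pics; ls; cat > h.py <<'E'
from cell import arm
import numpy as np, cv2
def cap(n,f):
    p,d=arm.capture(n); cv2.imwrite('pics/'+f+'.png',p[:,:,::-1]); np.save(f'{n}_d.npy',d); return p,d
def px(n,X):
    c=arm.calibration(n); q=c['R']@np.array(X)+np.array(c['t']).ravel(); return np.round([c['fx']*q[0]/q[2]+c['cx'],c['fy']*q[1]/q[2]+c['cy']],0)
def world(n,d,mask=None):
    c=arm.calibration(n); v,u=np.nonzero((d>0)&(mask if mask is not None else True)); z=d[v,u]
    P=np.stack([(u-c['cx'])/c['fx']*z,(v-c['cy'])/c['fy']*z,z],1); return (P-np.array(c['t']).ravel())@np.array(c['R'])
E
python3 - <<'E'
from h import *
np.set_printoptions(precision=4,suppress=True)
for n in ['top','scene']:
    cap(n,n+'0')
    for k in ['roll','hanger','hanger_deck','hanger_neck','balancer_seat','stand','tall_roll','wood_block','small_tin']:
        for r in arm.tip_of(n,k)[:3]: print(n,k,np.array(r['centre']),round(r['conf'],2),px(n,r['centre']))
s=arm.sense();print(s['time'],s['tool_pos'],s['orientation'],s['gripper_width'])
a=cv2.imread('pics/top0.png');cv2.imwrite('pics/top0.png',a)
E
```

```text
pics
top roll [0.4483 0.209  0.0002] 0.95 [241. 286.]
top roll [0.5367 0.3051 0.0022] 0.93 [200. 246.]
top roll [ 0.4662  0.4096 -0.0037] 0.87 [153. 276.]
top hanger [ 0.5123  0.1166 -0.0006] 0.81 [282. 259.]
top hanger [0.5139 0.1066 0.0683] 0.18 [285. 256.]
top hanger_deck [0.5123 0.1135 0.008 ] 0.78 [283. 259.]
top hanger_neck [0.5174 0.1069 0.0669] 0.74 [285. 255.]
top hanger_neck [0.5144 0.1142 0.0034] 0.36 [283. 258.]
top balancer_seat [ 0.4978 -0.1167  0.1867] 0.62 [398. 263.]
top stand [ 0.5382 -0.2913  0.0015] 0.57 [458. 253.]
top tall_roll [ 0.6492  0.0236 -0.0013] 0.77 [324. 202.]
top wood_block [ 0.6554  0.2289 -0.0018] 0.76 [236. 196.]
top small_tin [ 0.4246 -0.1346 -0.0008] 0.8 [390. 300.]
scene roll [0.5405 0.311  0.0022] 0.93 [251. 366.]
scene roll [0.4697 0.4095 0.0047] 0.82 [254. 416.]
scene roll [0.4479 0.2121 0.0005] 0.75 [316. 350.]
scene hanger [ 0.5203  0.1077 -0.003 ] 0.47 [309. 310.]
scene hanger [0.5148 0.1152 0.0094] 0.16 [309. 308.]
scene hanger_deck [0.5162 0.1168 0.012 ] 0.45 [309. 308.]
scene balancer_seat [ 0.4915 -0.1198  0.1847] 0.74 [366. 194.]
scene tall_roll [ 0.6471  0.0238 -0.0012] 0.68 [279. 273.]
scene wood_block [ 0.6597  0.2283 -0.0011] 0.92 [226. 323.]
scene small_tin [ 0.4295 -0.1355 -0.0008] 0.63 [388. 262.]
1.0 [ 0.3139 -0.6535  0.2356] [[ 0.9014  0.433  -0.    ]
 [ 0.433  -0.9014 -0.    ]
 [-0.      0.     -1.    ]] 0.09301734995600562
```

```bash
python3 - <<'E'
from h import *
np.set_printoptions(precision=4,suppress=True)
a=cv2.imread('pics/top0.png')
cv2.imwrite('pics/top0c.png',cv2.resize(a[160:330,120:500],None,fx=2.1,fy=2.1,interpolation=cv2.INTER_CUBIC))
d=np.load('top_d.npy');P=world('top',d)
def near(x,y,r,z0,z1):
    q=P[(np.hypot(P[:,0]-x,P[:,1]-y)<r)&(P[:,2]>z0)&(P[:,2]<z1)];return q
for n,x,y in [('r1',.448,.21),('r2',.538,.308),('r3',.467,.41),('tall',.648,.024)]:
    q=near(x,y,.05,.015,.08);print(n,np.median(q[:,2]),q[:,:2].mean(0),(q[:,:2].min(0)+q[:,:2].max(0))/2,np.ptp(q[:,:2],axis=0))
q=near(.515,.112,.03,.066,.12);print('knob',q.mean(0),q[:,2].max(),len(q))
q=near(.515,.112,.045,.004,.014);print('disc',q.mean(0),len(q),q.min(0),q.max(0))
q=P[(P[:,2]>.12)&(P[:,1]>-.2)&(P[:,1]<0)&(np.abs(P[:,0]-.5)<.1)]
print('fork',q.min(0),q.max(0))
m,_=cv2.minAreaRect((q[:,:2]*1000).astype(np.float32))[:2];print(cv2.minAreaRect((q[:,:2]*1000).astype(np.float32)))
q=P[(P[:,2]>.165)&(P[:,1]>-.4)&(P[:,1]<-.2)&(np.abs(P[:,0]-.53)<.12)];print('stand',cv2.minAreaRect((q[:,:2]*1000).astype(np.float32)),q[:,2].max())
E
```

```text
r1 0.03154217513247258 [0.4487 0.2103] [0.4488 0.2107] [0.0601 0.0617]
r2 0.031444317993507095 [0.5383 0.3063] [0.5379 0.3079] [0.0604 0.0631]
r3 0.031298407604998836 [0.4678 0.4086] [0.4678 0.4101] [0.0601 0.0624]
tall 0.04691309319258658 [0.6464 0.0268] [0.6562 0.0271] [0.0822 0.0583]
knob [0.5133 0.112  0.0864] 0.09390084025109477 62
disc [0.5131 0.1117 0.0084] 449 [0.4715 0.0833 0.004 ] [0.5475 0.1416 0.0139]
fork [ 0.4742 -0.1999  0.1742] [ 0.5269 -0.0871  0.1959]
((500.0880432128906, -145.8845977783203), (37.11227035522461, 114.7485580444336), 8.446629524230957)
stand ((537.854248046875, -256.13861083984375), (63.4720573425293, 112.32189178466797), 0.29402410984039307) 0.1841356140415988
```

View pics/top0c.png

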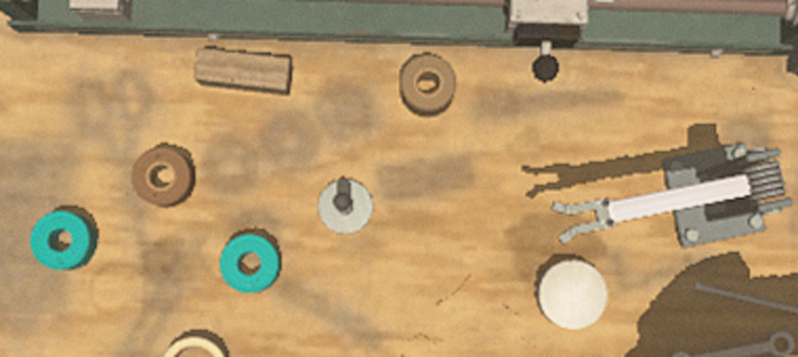

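View pics/scene0.png

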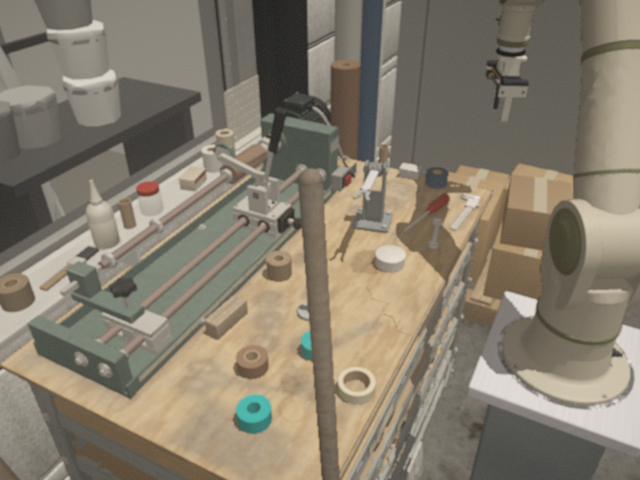

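The candidates in the top crop are the brown ring at (163,176) and the turquoise rings at (63,240) and (250,262), all about 32 mm high. The tall brown ring is at (427,84), 48 mm high. The brown one at (163,176), world (0.538, 0.307), is the roll: it is brown and low, and this enlarged crop confirms it. The hanger is at (343,203) and the fork at (575,220), pointing left and slightly towards the robot.

```bash
cat >> h.py <<'E'
from scipy.spatial.transform import Rotation as Ro
np.set_printoptions(precision=4,suppress=True)
def plan(*pts,yaw=None,R=None,p=None):
    s=arm.sense(); R=np.array(s['orientation']) if R is None else R; p=np.array(s['tool_pos']) if p is None else p
    rv=np.zeros(3)
    if yaw is not None:
        y=np.array([np.cos(yaw),np.sin(yaw),0]);z=np.array([0,0,-1.]);G=np.stack([np.cross(y,z),y,z],1); rv=Ro.from_matrix(R.T@G).as_rotvec()
    for q in pts: print('shift',R.T@(np.array(q)-p),'turn',rv)
    print('t',s['time'],'pos',s['tool_pos'],'F',s['ft_force'],'w',s['gripper_width'],s['grip_force'],'yaw',np.arctan2(s['orientation'][1][1],s['orientation'][0][1]),'Rz',np.array(s['orientation'])[:,2])
E
python3 - <<'E'
from h import *
plan((.42,-.45,.36),(.48,-.1,.36),(.5,.2,.33),(.52,.307,.26),yaw=.17)
d=np.load('top_d.npy');P=world('top',d)
# arm direction: beam
q=P[(P[:,2]>.15)&(P[:,1]<-.13)&(P[:,1]>-.24)&(np.abs(P[:,0]-.52)<.05)]
for y in np.arange(-.24,-.08,.01):
    r=P[(P[:,2]>.12)&(abs(P[:,1]-y)<.004)&(np.abs(P[:,0]-.51)<.05)]
    if len(r): print(round(y,3),r[:,0].min(),r[:,0].max(),r[:,2].mean())
E
```

```text
shift [ 0.1837 -0.1375 -0.1244] turn [ 0.      0.0001 -1.293 ]
shift [ 0.3894 -0.427  -0.1244] turn [ 0.      0.0001 -1.293 ]
shift [ 0.5373 -0.6888 -0.0944] turn [ 0.      0.0001 -1.293 ]
shift [ 0.6017 -0.7766 -0.0244] turn [ 0.      0.0001 -1.293 ]
t 1.0 pos [ 0.3139 -0.6535  0.2356] F [ 0.0764 -0.3001  0.0987] w 0.09301734995600562 0.0 yaw -1.1229530573661652 Rz [-0. -0. -1.]
-0.24 0.5165256588956155 0.536587383382895 0.17031617707719915
-0.23 0.5139376437210856 0.5341214593235828 0.1720262100939468
-0.22 0.5117396629867149 0.5316357114873126 0.17361794768914632
-0.21 0.509330967167163 0.5292806341273791 0.17492307277864327
-0.2 0.5067457286665022 0.5268704646069099 0.17713846160184418
-0.19 0.5045844668410695 0.5246972978009545 0.17809043813751307
-0.18 0.5023165715241485 0.5221998309333244 0.17961604729600944
-0.17 0.5000171637386063 0.5196449415317186 0.18076170344754205
-0.16 0.4976325918739408 0.5172041296989461 0.18220370399378094
-0.15 0.49537991203609405 0.515199505081365 0.18393892783996443
-0.14 0.4890685390008281 0.5164600548640256 0.18605604722226615
-0.13 0.48687883769055057 0.5142887997033608 0.1865882566052488
-0.12 0.4845060083781916 0.511904261653307 0.18797262732226178
-0.11 0.480338826025661 0.5093288314996279 0.19038994269592613
-0.1 0.4742405539063754 0.5088345545106092 0.19190466975153225
-0.09 0.47611215546345437 0.5103663706400194 0.19159379064280196
```

Emit:
step_arm:
  commands:
    - [[0.18,-0.14,-0.12],[0,0,-0.6],0]
    - [[0.18,-0.14,-0.12],[0,0,-0.6],0]
    - [[0.18,-0.14,-0.12],[0,0,-1.0],0]
    - [[0.18,-0.14,-0.12],[0,0,-1.0],0]
    - [[0.39,-0.43,-0.12],[0,0,-1.357],0]
    - [[0.39,-0.43,-0.12],[0,0,-1.357],0]
    - [[0.39,-0.43,-0.12],[0,0,-1.357],0]
    - [[0.39,-0.43,-0.12],[0,0,-1.357],0]
    - [[0.54,-0.69,-0.09],[0,0,-1.357],0]
    - [[0.54,-0.69,-0.09],[0,0,-1.357],0]

```text
time: 2.25
tool_pos: [0.4714, -0.0839, 0.3461]
orientation: [[-0.231, 0.973, 0.001], [0.973, 0.231, -0.0], [-0.001, 0.001, -1.0]]
ft_force: [1.0, 0.1, -0.5]
gripper_width: 0.0929
grip_force: 0.0
```

```bash
python3 - <<'E'
from h import *
plan((.52,.307,.26),yaw=.234)
c=arm.calibration('wrist');R=np.array(c['R']);print('cam pos',-R.T@np.array(c['t']).ravel(),'axis',R[2])
E
```

```text
shift [0.3691 0.1377 0.086 ] turn [ 0.0009  0.0007 -0.0004]
t 2.25 pos [ 0.4714 -0.0839  0.3461] F [ 1.0377  0.1228 -0.4913] w 0.09287579331876879 0.0 yaw 0.23361329044623225 Rz [ 0.0011 -0.0005 -1.    ]
cam pos [ 0.4536 -0.0065  0.4959] axis [ 0.0659 -0.2773 -0.9585]
```

Emit:
step_arm:
  commands:
    - [[0.365,0.155,0.05],[0,0,0],0]
    - [[0.365,0.155,0.05],[0,0,0],0]
    - [[0.365,0.155,0.05],[0,0,0],0]
    - [[0.365,0.155,0.05],[0,0,0],0]
    - [[0.365,0.155,0.166],[0,0,0],0]
    - [[0.365,0.155,0.166],[0,0,0],0]
    - [[0.365,0.155,0.166],[0,0,0],0]
    - [[0.365,0.155,0.166],[0,0,0],0]
    - [[0.365,0.155,0.166],[0,0,0],0]
    - [[0.365,0.155,0.166],[0,0,0],0]

```text
time: 3.5
tool_pos: [0.5382, 0.3039, 0.181]
orientation: [[-0.23, 0.973, 0.001], [0.973, 0.23, -0.0], [-0.001, 0.001, -1.0]]
ft_force: [-0.3, 0.2, 0.5]
gripper_width: 0.0931
grip_force: 0.0
```

```bash
python3 - <<'E'
from h import *
p,d=cap('wrist','w1')
r=arm.regions_of('wrist','roll')
for k in r:
    P=world('wrist',d,k['mask']); q=P[np.abs(P[:,2]-.032)<.006]
    print(k['conf'],k['mask'].sum(),p[k['mask']].mean(0),(q[:,:2].min(0)+q[:,:2].max(0))/2,np.ptp(q[:,:2],axis=0),np.median(q[:,2]),'circ',cv2.minEnclosingCircle((q[:,:2]*1000).astype(np.float32)))
print([np.array(k['centre']) for k in arm.tip_of('wrist','roll')])
plan((.538,.307,.026),yaw=.234)
E
```

```text
0.86 5180 [89.4033 71.6272 57.9492] [0.5396 0.3076] [0.0615 0.0618] 0.03250324227601074 circ ((539.6200561523438, 307.6189270019531), 31.193466186523438)
0.8 2490 [ 54.1562 122.2731 113.704 ] [0.4495 0.2166] [0.062  0.0514] 0.032356259691574026 circ ((449.4956359863281, 211.6977081298828), 31.211856842041016)
0.67 6899 [ 70.2916 162.9514 151.5066] [0.4691 0.4101] [0.0619 0.0617] 0.03264690053144705 circ ((469.1439208984375, 410.2640380859375), 31.108184814453125)
[array([ 0.4662,  0.4093, -0.0022]), array([0.5393, 0.3107, 0.001 ])]
shift [0.003  0.0001 0.1551] turn [ 0.0019  0.0002 -0.0019]
t 3.65 pos [0.5383 0.3041 0.1811] F [ 0.0666 -0.6307 -0.1005] w 0.09298452244843688 0.0 yaw 0.2320747330061973 Rz [ 0.0019  0.0002 -1.    ]
```

View pics/w1.png

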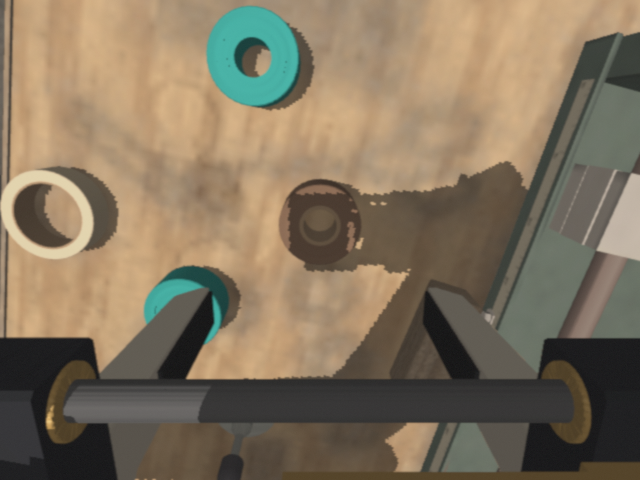

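The brown roll is at (320,222), in the gripper's shadow and between the turquoise rings. The fitted circle is centred at (0.5396, 0.3076), 62 mm across and 32 mm high, as described.

Emit:
step_arm:
  commands:
    - [[0.003,0.002,0.06],[0,0,0],0]
    - [[0.003,0.002,0.11],[0,0,0],0]
    - [[0.003,0.002,0.14],[0,0,0],0]
    - [[0.003,0.002,0.154],[0,0,0],0]
    - [[0.003,0.002,0.154],[0,0,0],0]
    - [[0.003,0.002,0.154],[0,0,0],200]
    - [[0.003,0.002,0.154],[0,0,0],200]
    - [[0.003,0.002,0.154],[0,0,0],200]
    - [[0.003,0.002,0.154],[0,0,0],200]
    - [[0.003,0.002,0.154],[0,0,0],200]

```text
time: 4.9
tool_pos: [0.539, 0.3087, 0.0263]
orientation: [[-0.232, 0.973, 0.001], [0.973, 0.232, 0.0], [-0.0, 0.001, -1.0]]
ft_force: [-1.5, -1.0, 5.8]
gripper_width: 0.0608
grip_force: 30.0
```

Emit:
step_arm:
  commands:
    - [[0,0,-0.02],[0,0,0],200]
    - [[0,0,-0.07],[0,0,0],200]
    - [[0,0,-0.13],[0,0,0],200]
    - [[0,0,-0.194],[0,0,0],200]
    - [[-0.05,-0.015,-0.194],[0,0,0],200]
    - [[-0.1,-0.03,-0.194],[0,0,0],200]
    - [[-0.15,-0.045,-0.194],[0,0,0],200]
    - [[-0.2,-0.06,-0.194],[0,0,0],200]
    - [[-0.245,-0.071,-0.194],[0,0,0],200]
    - [[-0.245,-0.071,-0.194],[0,0,0],200]

```text
time: 6.15
tool_pos: [0.5261, 0.0496, 0.2204]
orientation: [[-0.226, 0.974, -0.001], [0.974, 0.226, -0.002], [-0.002, -0.001, -1.0]]
ft_force: [0.1, 0.4, -1.5]
gripper_width: 0.0607
grip_force: 30.0
```

```bash
python3 - <<'E'
from h import *
p,d=cap('wrist','w2')
c=arm.calibration('wrist')
P=world('wrist',d)
h=np.array([.514,.112]);
def circ(q): return cv2.minEnclosingCircle((q[:,:2]*1000).astype(np.float32))
q=P[(np.hypot(*(P[:,:2]-h).T)<.025)&(P[:,2]>.07)&(P[:,2]<.1)];print('knob',len(q),q.mean(0),q[:,2].max(),circ(q),q[q[:,2]>q[:,2].max()-.003].mean(0))
q=P[(np.hypot(*(P[:,:2]-h).T)<.05)&(P[:,2]>.005)&(P[:,2]<.012)];print('disc',len(q),circ(q),(q.min(0)+q.max(0))/2,np.ptp(q,axis=0))
s=arm.sense();t=np.array(s['tool_pos'])
q=P[(np.hypot(*(P[:,:2]-t[:2]).T)<.045)&(P[:,2]>t[2]-.002)&(P[:,2]<t[2]+.015)];print('held',len(q),np.median(q[:,2]),circ(q),t)
for k in ['hanger','roll','hanger_deck','hanger_neck']: print(k,[(np.array(a['centre']),round(a['conf'],2)) for a in arm.tip_of('wrist',k)])
plan((.513,.112,.22),yaw=.234)
E
```

```text
knob 559 [0.5146 0.1153 0.088 ] 0.09244873924195192 ((514.8289794921875, 114.88824462890625), 8.970541954040527) [0.5149 0.1149 0.0904]
disc 3293 ((514.8311767578125, 115.02689361572266), 29.90087890625) [0.515  0.1151 0.0089] [0.0594 0.0594 0.0058]
held 16226 0.22658259739415368 ((524.4710693359375, 60.531494140625), 44.10879135131836) [0.5264 0.0522 0.2206]
hanger [(array([ 0.5139,  0.1124, -0.003 ]), 0.55)]
roll [(array([0.527 , 0.0489, 0.1949]), 0.9)]
hanger_deck [(array([0.5173, 0.1102, 0.0044]), 0.68)]
hanger_neck [(array([0.5086, 0.1082, 0.0681]), 0.55)]
shift [0.0583 0.0001 0.0003] turn [ 0.0007 -0.0005  0.0021]
t 6.4 pos [0.5266 0.0553 0.2202] F [-0.4625  0.7281 -0.4394] w 0.06079460370276844 30.00154651221237 yaw 0.23607280071273126 Rz [ 0.0005  0.0006 -1.    ]
```

View pics/w2.png

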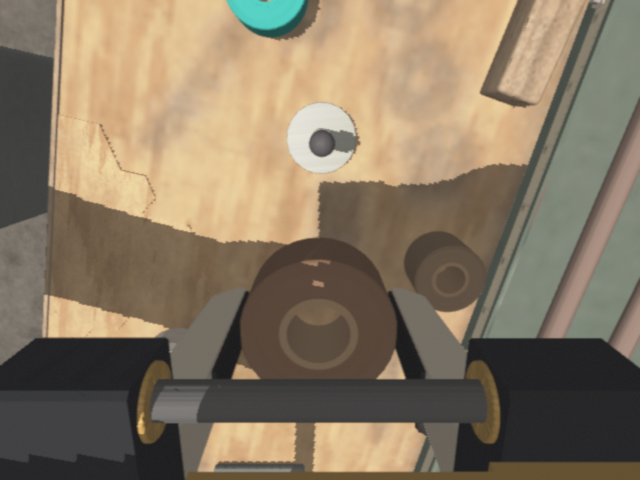

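The hanger's knob is at (322,143) on its disc at (322,138), and the held roll is at (320,330). The tool was still settling during that picture, so I'll repeat the measurement at rest.

```bash
python3 - <<'E'
from h import *
p,d=cap('wrist','w3')
s=arm.sense();t=np.array(s['tool_pos']);print(t,s['time'])
P=world('wrist',d)
h=np.array([.514,.112])
def circ(q): return cv2.minEnclosingCircle((q[:,:2]*1000).astype(np.float32))
q=P[(np.hypot(*(P[:,:2]-h).T)<.025)&(P[:,2]>.07)&(P[:,2]<.1)];print('knob',len(q),q[:,2].max(),circ(q))
q=P[(np.hypot(*(P[:,:2]-h).T)<.05)&(P[:,2]>.005)&(P[:,2]<.012)];print('disc',len(q),circ(q),(q.min(0)+q.max(0))/2)
for k in arm.regions_of('wrist','roll'):
    q=world('wrist',d,k['mask']);print(k['conf'],k['mask'].sum(),np.median(q[:,2]));
    if np.median(q[:,2])<.1: continue
    zt=np.percentile(q[:,2],90);print('top z',zt)
    q=q[np.abs(q[:,2]-zt)<.004]
    # fit circle by algebraic LSQ on bore hole via tool-x extents per column
    R=np.array(s['orientation']);l=(q-t)@R
    print('local',l.min(0),l.max(0),circ(l), len(l))
    r=np.hypot(l[:,0],l[:,1]);
    for a in [-.002,0,.002]: 
        pass
    np.save('l.npy',l)
    b=l[np.abs(l[:,1])<.003];xs=np.sort(b[:,0]);g=np.diff(xs);i=np.argmax(g);print('bore in tool x',xs[i],xs[i+1],'ends',xs[0],xs[-1])
    b=l[np.abs(l[:,0]-(xs[i]+xs[i+1])/2)<.003];xs=np.sort(b[:,1]);g=np.diff(xs);i=np.argmax(g);print('bore in tool y',xs[i],xs[i+1],'ends',xs[0],xs[-1])
E
```

```text
[0.5265 0.0553 0.2201] 6.45
knob 562 0.09180530651583954 ((514.4976806640625, 112.09944915771484), 8.95079231262207)
disc 3221 ((514.5430297851562, 111.91893768310547), 29.88279914855957) [0.5146 0.1121 0.0088]
0.83 17428 0.22571821439176884
top z 0.22665916759846522
local [-0.0222 -0.0296 -0.0081] [ 0.0298  0.0312 -0.0026] ((-1.196387767791748, 0.9381151795387268), 31.202404022216797) 13276
bore in tool x -0.012612944434095073 0.010910006363213029 ends -0.02220333869347206 0.029843645049534802
bore in tool y -0.011534862644739961 0.012778004123143848 ends -0.029608461889902918 0.031239859728496244
0.77 2653 0.03194181724882838
0.29 3852 0.00867504430546943
```

Emit:
step_arm:
  commands:
    - [[0.03,0.001,0.03],[0,0,0],200]
    - [[0.059,0.001,0.07],[0,0,0],200]
    - [[0.059,0.001,0.09],[0,0,0],200]
    - [[0.059,0.001,0.09],[0,0,0],200]
    - [[0.059,0.001,0.09],[0,0,0],200]
    - [[0.059,0.001,0.096],[0,0,0],200]
    - [[0.059,0.001,0.104],[0,0,0],200]
    - [[0.059,0.001,0.112],[0,0,0],200]
    - [[0.059,0.001,0.118],[0,0,0],200]
    - [[0.059,0.001,0.118],[0,0,0],200]

```text
time: 7.75
tool_pos: [0.5135, 0.1115, 0.1012]
orientation: [[-0.232, 0.973, -0.001], [0.973, 0.232, -0.0], [-0.0, -0.001, -1.0]]
ft_force: [-0.5, 0.3, -0.5]
gripper_width: 0.0609
grip_force: 30.0
```

```bash
python3 - <<'E'
from h import *
plan((.5136,.1128,.037),yaw=.234)
p,d=cap('wrist','w4')
E
```

```text
shift [0.0013 0.0005 0.0642] turn [-0.0011  0.      0.0002]
t 7.75 pos [0.5135 0.1115 0.1012] F [-0.5158  0.3055 -0.5399] w 0.0609111847780536 30.00155265632202 yaw 0.23422128799826294 Rz [-0.0011 -0.0003 -1.    ]
```

View pics/w4.png

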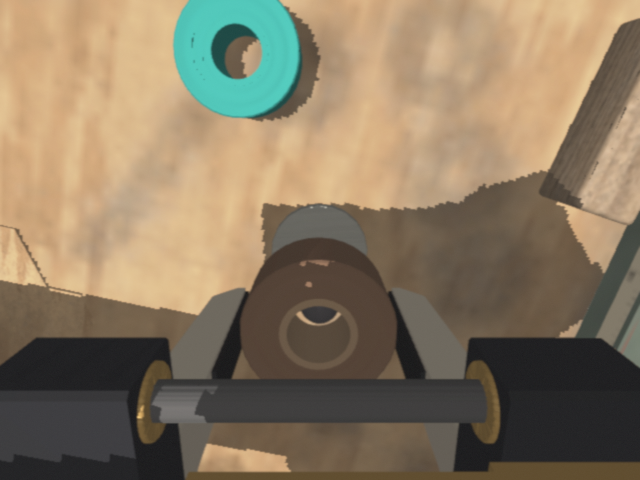

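The knob's dark dome shows centred in the bore at (320,315), and there is no contact force. Lowering and releasing.

Emit:
step_arm:
  commands:
    - [[0.001,0,0.01],[0,0,0],200]
    - [[0.001,0,0.02],[0,0,0],200]
    - [[0.001,0,0.03],[0,0,0],200]
    - [[0.001,0,0.04],[0,0,0],200]
    - [[0.001,0,0.05],[0,0,0],200]
    - [[0.001,0,0.058],[0,0,0],200]
    - [[0.001,0,0.064],[0,0,0],200]
    - [[0.001,0,0.065],[0,0,0],200]
    - [[0.001,0,0.065],[0,0,0],200]
    - [[0.001,0,0.065],[0,0,0],200]

```text
time: 9.05
tool_pos: [0.5138, 0.1125, 0.0371]
orientation: [[-0.232, 0.973, 0.0], [0.973, 0.232, 0.0], [0.0, 0.0, -1.0]]
ft_force: [0.4, 0.1, -0.8]
gripper_width: 0.0607
grip_force: 30.0
```

Emit:
step_arm:
  commands:
    - [[0,0,0.002],[0,0,0],200]
    - [[0,0,0.002],[0,0,0],0]
    - [[0,0,0.002],[0,0,0],0]
    - [[0,0,0.002],[0,0,0],0]
    - [[0,0,0.002],[0,0,0],0]
    - [[0,0,-0.03],[0,0,0],0]
    - [[0,0,-0.09],[0,0,0],0]
    - [[0,0,-0.15],[0,0,0],0]
    - [[0,0,-0.15],[0,0,0],0]
    - [[0,0,-0.15],[0,0,0],0]

```text
time: 10.3
tool_pos: [0.5135, 0.1119, 0.1867]
orientation: [[-0.231, 0.973, 0.0], [0.973, 0.231, -0.0], [-0.001, 0.0, -1.0]]
ft_force: [-0.3, -0.1, 0.3]
gripper_width: 0.0925
grip_force: 0.0
```

```bash
python3 - <<'E'
from h import *
p,d=cap('wrist','w5')
P=world('wrist',d)
h=np.array([.514,.112])
def circ(q): return cv2.minEnclosingCircle((q[:,:2]*1000).astype(np.float32))
q=P[(np.hypot(*(P[:,:2]-h).T)<.025)&(P[:,2]>.07)&(P[:,2]<.1)];print('knob',len(q),q[:,2].max(),circ(q))
q=P[(np.hypot(*(P[:,:2]-h).T)<.05)&(P[:,2]>.034)&(P[:,2]<.046)];print('roll',len(q),np.median(q[:,2]),circ(q))
plan((.5145,.112,.0895),yaw=.234)
E
```

```text
knob 694 0.09151120818467955 ((513.7883911132812, 112.40508270263672), 9.057047843933105)
roll 4224 0.03957318155751528 ((514.0733032226562, 111.33123779296875), 31.148286819458008)
shift [-0.0002  0.0015  0.0965] turn [-0.0014  0.0004 -0.0002]
t 10.35 pos [0.5131 0.1119 0.186 ] F [-0.1056 -0.5068  0.0984] w 0.09304245992548942 0.0 yaw 0.23379138223211612 Rz [-0.0012 -0.0007 -1.    ]
```

View pics/w5.png

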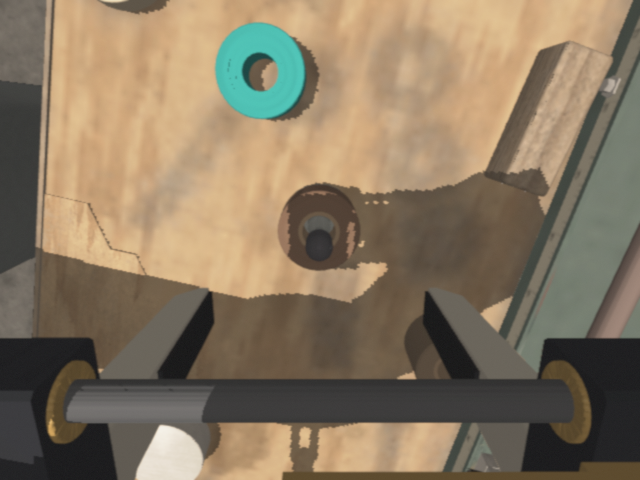

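The roll lies flat on the foot disc (top at 0.0396), and the knob is at (320,245). Next I'll grip the knob with the tips about 4.5 mm above its underside.

Emit:
step_arm:
  commands:
    - [[0,0.001,0.04],[0,0,0],0]
    - [[0,0.001,0.08],[0,0,0],0]
    - [[0,0.001,0.096],[0,0,0],60]
    - [[0,0.001,0.096],[0,0,0],120]
    - [[0,0.001,0.096],[0,0,0],255]
    - [[0,0.001,0.096],[0,0,0],255]
    - [[0,0.001,0.096],[0,0,0],255]
    - [[0,0.001,0.096],[0,0,0],255]
    - [[0,0.001,0.096],[0,0,0],255]
    - [[0,0.001,0.096],[0,0,0],255]

```text
time: 11.6
tool_pos: [0.5145, 0.1126, 0.0908]
orientation: [[-0.232, 0.973, -0.0], [0.973, 0.232, -0.0], [-0.0, -0.0, -1.0]]
ft_force: [-0.7, -0.4, 1.2]
gripper_width: 0.0174
grip_force: 7.0
```

```bash
python3 - <<'E'
from h import *
plan((.52,.05,.3),(.476,-.032,.25),yaw=.234)
E
```

```text
shift [-0.0622 -0.0092 -0.2092] turn [-0.0002  0.     -0.0001]
shift [-0.1318 -0.071  -0.1592] turn [-0.0002  0.     -0.0001]
t 11.6 pos [0.5145 0.1126 0.0908] F [-0.6532 -0.4249  1.2215] w 0.017402034625255025 7.037599487230182 yaw 0.2339055435409122 Rz [-0.0002 -0.0001 -1.    ]
```

Emit:
step_arm:
  commands:
    - [[0,0,-0.01],[0,0,0],255]
    - [[0,0,-0.03],[0,0,0],255]
    - [[0,0,-0.06],[0,0,0],255]
    - [[0,0,-0.1],[0,0,0],255]
    - [[-0.005,-0.001,-0.14],[0,0,0],255]
    - [[-0.02,-0.005,-0.18],[0,0,0],255]
    - [[-0.04,-0.009,-0.215],[0,0,0],255]
    - [[-0.07,-0.016,-0.245],[0,0,0],255]
    - [[-0.1,-0.023,-0.262],[0,0,0],255]
    - [[-0.13,-0.03,-0.27],[0,0,0],255]

```text
time: 12.85
tool_pos: [0.5151, -0.0215, 0.3622]
orientation: [[-0.232, 0.973, 0.001], [0.973, 0.232, -0.0], [-0.0, 0.001, -1.0]]
ft_force: [0.9, -0.3, -3.2]
gripper_width: 0.0169
grip_force: 30.0
```

Emit:
step_arm:
  commands:
    - [[-0.03,-0.007,0],[0,0,0],255]
    - [[-0.06,-0.014,0],[0,0,0],255]
    - [[-0.09,-0.021,0],[0,0,0],255]
    - [[-0.115,-0.027,0],[0,0,0],255]
    - [[-0.135,-0.032,0],[0,0,0],255]
    - [[-0.15,-0.035,0],[0,0,0],255]
    - [[-0.155,-0.035,0],[0,0,0],255]
    - [[-0.155,-0.035,0],[0,0,0],255]
    - [[-0.155,-0.035,0],[0,0,0],255]
    - [[-0.155,-0.035,0],[0,0,0],255]

```text
time: 14.1
tool_pos: [0.5175, -0.1789, 0.3608]
orientation: [[-0.233, 0.972, -0.0], [0.972, 0.233, 0.0], [0.0, 0.0, -1.0]]
ft_force: [0.0, 0.2, -3.4]
gripper_width: 0.0171
grip_force: 30.0
```

```bash
python3 - <<'E'
from h import *
plan((.4773,-.033,.36),yaw=.234)
p,d=cap('wrist','w6')
s=arm.sense();P=world('wrist',d);np.save('w6P.npy',P)
q=P[(P[:,2]>.15)&(P[:,2]<.21)&(P[:,1]<-.07)&(abs(P[:,0]-.5)<.06)]
print(len(q),q.min(0),q.max(0))
for y in np.arange(-.15,-.075,.005):
    r=q[abs(q[:,1]-y)<.0015]
    if len(r)>3:
        x=np.sort(r[:,0]);g=np.diff(x);i=np.argmax(g);print(round(y,3),x[0],x[i],x[i+1],x[-1],'z',r[:,2].mean(),r[:,2].max())
print([(np.array(a['centre']),a['conf']) for a in arm.tip_of('wrist','balancer_seat')])
E
```

```text
shift [ 0.1512 -0.0051  0.0009] turn [ 0.     -0.0001  0.0011]
t 14.1 pos [ 0.5175 -0.1789  0.3608] F [ 0.0169  0.1558 -3.4266] w 0.017051038248988293 29.99355912208557 yaw 0.23514154924048672 Rz [-0.      0.0001 -1.    ]
3318 [ 0.4735 -0.3091  0.1666] [ 0.56   -0.0868  0.196 ]
-0.15 0.4950717658859852 0.5054016611403895 0.5058392283618179 0.5153668664674291 z 0.1841782197478392 0.18622355621873926
-0.145 0.49085838120894015 0.4928666866354777 0.49346698329816074 0.5141491465358958 z 0.18517339316735734 0.18711230648844046
-0.14 0.4888765920881682 0.4888765920881682 0.4898441737902335 0.5166249723917324 z 0.18672890706383946 0.19061342636725315
-0.135 0.4879890373431815 0.4923695685341617 0.4928222841553174 0.5156949296401427 z 0.18706247347526261 0.19032077517002483
-0.13 0.4868621223068435 0.4873023616085773 0.4877451185375474 0.5143624227587067 z 0.18722959221991028 0.18929740975330295
-0.125 0.4858713527286332 0.4941609756668914 0.505571550150665 0.513209210402364 z 0.18800426664960568 0.18978292660168142
-0.12 0.48479954302854805 0.49297422915101 0.5043075829620042 0.5118745856222415 z 0.18871078950372916 0.1905727422520708
-0.115 0.48376662187895003 0.4918185104053572 0.5031102509395213 0.5106245478359197 z 0.18935993616163382 0.19143572483394522
-0.11 0.4819394848277882 0.49064624055237543 0.501906716060247 0.5098197041962971 z 0.19014059999003188 0.1936318924573432
-0.105 0.47758832711614463 0.4889320914763607 0.5007181118815859 0.509098863771496 z 0.19195389493775128 0.19506455227610506
-0.1 0.4743693129566826 0.4855451383047378 0.5007756556464912 0.5089315830519522 z 0.19255776736679223 0.19602963553385858
-0.095 0.4745407824914304 0.48195982991178055 0.5017777312452263 0.5098687455582069 z 0.1921747807575952 0.19441153974987704
-0.09 0.5027850373958483 0.5082565156588936 0.5085075541356671 0.5110090766610604 z 0.19252582171731095 0.19437375832622203
[(array([ 0.498 , -0.1193,  0.1865]), 0.81)]
```

View pics/w6.png

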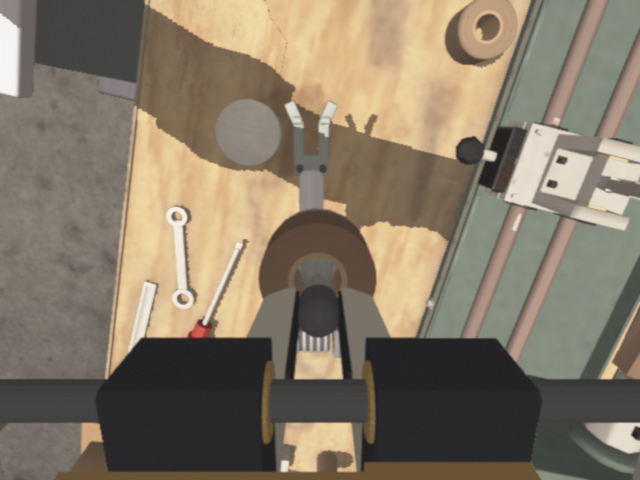

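The fork is open towards the top of the picture, its slot centred at about (311,140) and the tips at (291,104) and (330,106). The hanger and roll are firmly held at (320,290). The slot is 11 mm wide as described, with the seat at about (0.4975, -0.117, 0.187). The small tin at (248,132) is clear of the path.

Emit:
step_arm:
  commands:
    - [[0.03,-0.001,0],[0,0,0],255]
    - [[0.06,-0.002,0],[0,0,0],255]
    - [[0.09,-0.003,0],[0,0,0],255]
    - [[0.12,-0.004,0],[0,0,0],255]
    - [[0.14,-0.005,0.02],[0,0,0],255]
    - [[0.15,-0.005,0.05],[0,0,0],255]
    - [[0.15,-0.005,0.08],[0,0,0],255]
    - [[0.15,-0.005,0.11],[0,0,0],255]
    - [[0.15,-0.005,0.135],[0,0,0],255]
    - [[0.15,-0.005,0.139],[0,0,0],255]

```text
time: 15.45
tool_pos: [0.4771, -0.0347, 0.2207]
orientation: [[-0.233, 0.973, -0.002], [0.973, 0.233, 0.0], [0.001, -0.002, -1.0]]
ft_force: [0.0, 0.3, -3.1]
gripper_width: 0.0173
grip_force: 30.0
```

Emit:
step_arm:
  commands:
    - [[0,0,0],[0,0,0],255]
    - [[0,0,0],[0,0,0],255]
    - [[0,0,0],[0,0,0],255]
    - [[0,0,0],[0,0,0],255]
    - [[0,0,0],[0,0,0],255]
    - [[0,0,0],[0,0,0],255]
    - [[0,0,0],[0,0,0],255]
    - [[0,0,0],[0,0,0],255]
    - [[0,0,0],[0,0,0],255]
    - [[0,0,0],[0,0,0],255]

```text
time: 16.7
tool_pos: [0.4778, -0.0349, 0.2218]
orientation: [[-0.232, 0.973, -0.0], [0.973, 0.232, -0.0], [0.0, -0.0, -1.0]]
ft_force: [-0.5, 0.3, -3.0]
gripper_width: 0.017
grip_force: 30.0
```

```bash
python3 - <<'E'
from h import *
plan((.4974,-.117,.2218),(.4974,-.117,.209),yaw=.234)
p,d=arm.capture('wrist')
s=arm.sense();t=np.array(s['tool_pos'])
P=world('wrist',d);r=np.hypot(*(P[:,:2]-t[:2]).T)
z=P[r<.045];k=z[(z[:,2]<t[2]-.03)&(z[:,2]>t[2]-.07)]
print('roll top z',np.percentile(k[:,2],[10,50,90]),cv2.minEnclosingCircle((k[:,:2]*1000).astype(np.float32)))
p,d=cap('scene','s2');c=px('scene',[.49,-.07,.17]).astype(int);print(c)
a=cv2.imread('pics/s2.png')[c[1]-75:c[1]+75,c[0]-95:c[0]+95];cv2.imwrite('pics/s2c.png',cv2.resize(a,None,fx=4,fy=4,interpolation=cv2.INTER_CUBIC))
E
```

```text
shift [-0.0845  0.     -0.    ] turn [-0.0001 -0.      0.    ]
shift [-0.0845  0.      0.0128] turn [-0.0001 -0.      0.    ]
t 16.7 pos [ 0.4778 -0.0349  0.2218] F [-0.5368  0.2543 -3.0337] w 0.016984448852436367 29.992123693227768 yaw 0.23402669151808086 Rz [-0.0001 -0.     -1.    ]
roll top z [0.1631 0.1711 0.1722] ((478.2082824707031, -36.46209716796875), 31.19921112060547)
[357 209]
```

View pics/s2c.png

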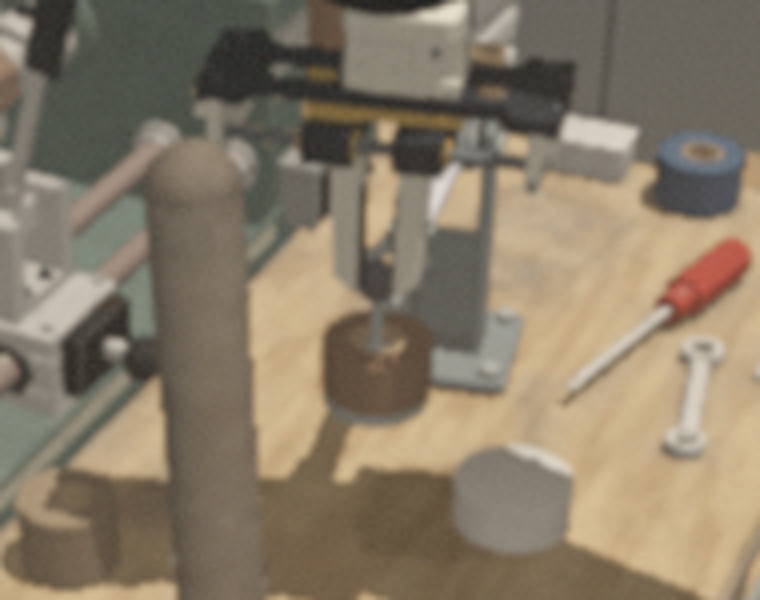

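The hanger hangs upright from the fingers with the roll flat at (378,360), in line with the fork. Sliding in.

Emit:
step_arm:
  commands:
    - [[-0.008,0,0],[0,0,0],255]
    - [[-0.016,0,0],[0,0,0],255]
    - [[-0.024,0,0],[0,0,0],255]
    - [[-0.032,0,0],[0,0,0],255]
    - [[-0.04,0,0],[0,0,0],255]
    - [[-0.048,0,0],[0,0,0],255]
    - [[-0.055,0,0],[0,0,0],255]
    - [[-0.062,0,0],[0,0,0],255]
    - [[-0.068,0,0],[0,0,0],255]
    - [[-0.068,0,0],[0,0,0],255]

```text
time: 18.05
tool_pos: [0.4936, -0.1015, 0.2217]
orientation: [[-0.231, 0.973, -0.0], [0.973, 0.231, -0.0], [-0.0, -0.0, -1.0]]
ft_force: [-0.0, 0.2, -3.8]
gripper_width: 0.017
grip_force: 30.0
```

Emit:
step_arm:
  commands:
    - [[-0.003,0,0],[0,0,0],255]
    - [[-0.006,0,0],[0,0,0],255]
    - [[-0.009,0,0],[0,0,0],255]
    - [[-0.012,0,0],[0,0,0],255]
    - [[-0.015,0,0],[0,0,0],255]
    - [[-0.017,0,0],[0,0,0],255]
    - [[-0.017,0,0],[0,0,0],255]
    - [[-0.017,0,0],[0,0,0],255]
    - [[-0.017,0,0.002],[0,0,0],255]
    - [[-0.017,0,0.004],[0,0,0],255]

```text
time: 19.3
tool_pos: [0.4975, -0.1175, 0.2176]
orientation: [[-0.232, 0.973, -0.0], [0.973, 0.232, -0.0], [-0.0, -0.0, -1.0]]
ft_force: [0.6, -0.1, -3.5]
gripper_width: 0.0171
grip_force: 30.0
```

```bash
python3 - <<'E'
from h import *
plan((.4974,-.117,.2098),yaw=.234)
p,d=cap('top','t2')
print([(np.array(a['centre']),a['conf']) for a in arm.tip_of('top','balancer_seat')])
E
```

```text
shift [0.0005 0.0001 0.0078] turn [-0.0001  0.      0.0001]
t 19.3 pos [ 0.4975 -0.1175  0.2176] F [ 0.5891 -0.1316 -3.5175] w 0.01711745786763358 29.9920392036438 yaw 0.23407348005394513 Rz [-0.0001 -0.0001 -1.    ]
[(array([ 0.5025, -0.1155,  0.1868]), 0.61)]
```

Emit:
step_arm:
  commands:
    - [[0,0,0.004],[0,0,0],255]
    - [[0,0,0.007],[0,0,0],255]
    - [[0,0,0.01],[0,0,0],255]
    - [[0,0,0.013],[0,0,0],255]
    - [[0,0,0.016],[0,0,0],255]
    - [[0,0,0.019],[0,0,0],255]
    - [[0,0,0.022],[0,0,0],255]
    - [[0,0,0.025],[0,0,0],255]
    - [[0,0,0.028],[0,0,0],255]
    - [[0,0,0.03],[0,0,0],255]

```text
time: 20.65
tool_pos: [0.4975, -0.1174, 0.1876]
orientation: [[-0.232, 0.973, -0.0], [0.973, 0.232, 0.0], [0.0, -0.0, -1.0]]
ft_force: [0.6, 1.8, -0.6]
gripper_width: 0.0172
grip_force: 30.0
```

```bash
python3 - <<'E'
from h import *
plan((.4974,-.117,.16),yaw=.234)
p,d=cap('top','t3')
P=world('top',d)
for y in [-.2,-.16]:
    r=P[(abs(P[:,1]-y)<.004)&(P[:,2]>.1)&(P[:,2]<.2)&(abs(P[:,0]-.51)<.03)];print(y,len(r),r[:,2].mean() if len(r) else 0)
print([(np.array(a['centre']),a['conf']) for a in arm.tip_of('top','balancer_seat')])
E
```

```text
shift [ 0.0004 -0.      0.0276] turn [-0.     -0.0001  0.0002]
t 20.65 pos [ 0.4975 -0.1174  0.1876] F [ 0.5733  1.7637 -0.572 ] w 0.01719541324546987 29.995122849941254 yaw 0.23415251512165092 Rz [-0.      0.0001 -1.    ]
-0.2 0 0
-0.16 0 0
[(array([ 0.5   , -0.1177,  0.1631]), 0.4)]
```

Emit:
step_arm:
  commands:
    - [[0,0,0.003],[0,0,0],255]
    - [[0,0,0.006],[0,0,0],255]
    - [[0,0,0.009],[0,0,0],255]
    - [[0,0,0.012],[0,0,0],255]
    - [[0,0,0.015],[0,0,0],255]
    - [[0,0,0.018],[0,0,0],255]
    - [[0,0,0.021],[0,0,0],255]
    - [[0,0,0.023],[0,0,0],255]
    - [[0,0,0.024],[0,0,0],255]
    - [[0,0,0.024],[0,0,0],255]

```text
time: 22.0
tool_pos: [0.4975, -0.1177, 0.1638]
orientation: [[-0.232, 0.973, -0.0], [0.973, 0.232, -0.0], [-0.0, -0.0, -1.0]]
ft_force: [0.2, -0.2, -0.8]
gripper_width: 0.0165
grip_force: 30.0
```

```bash
python3 - <<'E'
from h import *
plan((.4974,-.117,.16),yaw=.234)
F=[]
for i in range(6): arm.capture('top'); F.append(arm.sense()['ft_force'])
print(np.mean(F,0),np.std(F,0))
print([(np.array(a['centre']),a['conf']) for a in arm.tip_of('top','balancer_seat')])
E
```

```text
shift [0.0007 0.0001 0.0038] turn [-0.0002  0.0001 -0.0001]
t 22.0 pos [ 0.4975 -0.1177  0.1638] F [ 0.2109 -0.1973 -0.8145] w 0.016547151596816245 29.997145235538483 yaw 0.23390142188326746 Rz [-0.0002 -0.0002 -1.    ]
[ 0.4058 -1.2967  0.0626] [0.3874 0.3513 0.2083]
[(array([ 0.4999, -0.1198,  0.1389]), 0.37)]
```

Emit:
step_arm:
  commands:
    - [[0,0,0.001],[0,0,0],255]
    - [[0,0,0.002],[0,0,0],255]
    - [[0,0,0.003],[0,0,0],255]
    - [[0,0,0.003],[0,0,0],255]
    - [[0,0,0.003],[0,0,0],255]
    - [[0,0,0.003],[0,0,0],255]
    - [[0,0,0.003],[0,0,0],255]
    - [[0,0,0.003],[0,0,0],255]
    - [[0,0,0.003],[0,0,0],255]
    - [[0,0,0.003],[0,0,0],255]

```text
time: 23.6
tool_pos: [0.4975, -0.1175, 0.1608]
orientation: [[-0.232, 0.973, -0.0], [0.973, 0.232, -0.0], [0.0, -0.0, -1.0]]
ft_force: [-0.2, -0.1, 0.6]
gripper_width: 0.017
grip_force: 30.0
```

```bash
python3 - <<'E'
from h import *
F=[]
for i in range(8): arm.capture('top'); F.append(arm.sense()['ft_force'])
print(np.mean(F,0),np.std(F,0))
plan((.4974,-.117,.16),yaw=.234)
p,d=cap('scene','s3');c=px('scene',[.497,-.117,.15]).astype(int)
a=cv2.imread('pics/s3.png')[c[1]-60:c[1]+60,c[0]-80:c[0]+80];cv2.imwrite('pics/s3c.png',cv2.resize(a,None,fx=5,fy=5,interpolation=cv2.INTER_CUBIC))
E
```

```text
[-0.0942 -0.896   0.008 ] [0.5039 0.6245 0.4109]
shift [0.0005 0.     0.0008] turn [-0.  0.  0.]
t 24.0 pos [ 0.4975 -0.1175  0.1608] F [-0.2544 -1.3258 -0.1464] w 0.017025103353306797 29.99729812145233 yaw 0.23404337702297595 Rz [-0. -0. -1.]
```

View pics/s3c.png

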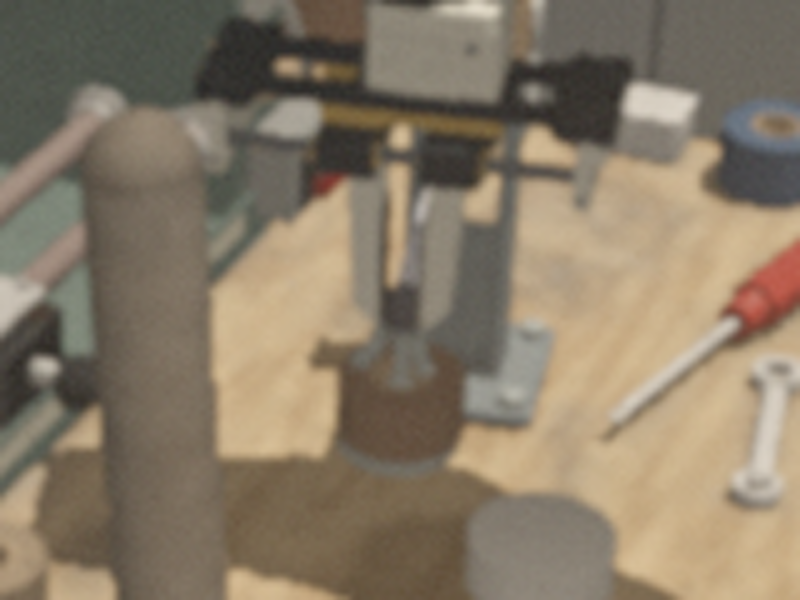

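The fork's tines are under the knob, the roll sits below at (400,410), and the vertical force is about zero with everything still. Releasing and retreating straight up.

Emit:
step_arm:
  commands:
    - [[0,0,0],[0,0,0],220]
    - [[0,0,0],[0,0,0],180]
    - [[0,0,0],[0,0,0],130]
    - [[0,0,0],[0,0,0],100]
    - [[0,0,0],[0,0,0],80]
    - [[0,0,0],[0,0,0],80]
    - [[0,0,-0.02],[0,0,0],80]
    - [[0,0,-0.06],[0,0,0],80]
    - [[0,0,-0.12],[0,0,0],80]
    - [[0,0,-0.18],[0,0,0],80]

```text
time: 25.3
tool_pos: [0.4971, -0.1173, 0.3425]
orientation: [[-0.232, 0.973, -0.001], [0.973, 0.232, 0.0], [0.001, -0.0, -1.0]]
ft_force: [0.4, -0.5, 0.1]
gripper_width: 0.0639
grip_force: 0.0
```

Emit:
step_arm:
  commands:
    - [[-0.04,0,0],[0,0,0],80]
    - [[-0.06,0,0],[0,0,0],80]
    - [[-0.06,0,0],[0,0,0],80]
    - [[-0.06,0,0],[0,0,0],80]
    - [[-0.06,0,0],[0,0,0],80]
    - [[-0.06,0,0],[0,0,0],80]
    - [[-0.06,0,0],[0,0,0],80]
    - [[-0.06,0,0],[0,0,0],80]
    - [[-0.06,0,0],[0,0,0],80]
    - [[-0.06,0,0],[0,0,0],80]

```text
time: 26.55
tool_pos: [0.5114, -0.1759, 0.3408]
orientation: [[-0.232, 0.973, -0.0], [0.973, 0.232, 0.0], [0.0, -0.0, -1.0]]
ft_force: [-0.4, 0.2, -0.2]
gripper_width: 0.0638
grip_force: 0.0
```

```bash
python3 - <<'E'
from h import *
zs=[]
for i in range(6):
    p,d=arm.capture('wrist');P=world('wrist',d);q=P[(np.hypot(P[:,0]-.4975,P[:,1]+.1175)<.02)&(P[:,2]>.145)&(P[:,2]<.18)];zs.append([*q.mean(0)])
print(np.array(zs))
cv2.imwrite('pics/w9.png',p[:,:,::-1])
for k in ['hanger_neck','balancer_seat','roll','hanger_deck']: print(k,[(np.array(a['centre']),round(a['conf'],2)) for a in arm.tip_of('wrist',k)])
E
```

```text
[[ 0.498  -0.117   0.1596]
 [ 0.4979 -0.1169  0.1596]
 [ 0.4979 -0.1169  0.1595]
 [ 0.4979 -0.117   0.1594]
 [ 0.4979 -0.1169  0.1596]
 [ 0.498  -0.117   0.1595]]
hanger_neck [(array([ 0.501 , -0.1223,  0.0778]), 0.72), (array([ 0.4932, -0.1219,  0.142 ]), 0.6)]
balancer_seat [(array([ 0.494 , -0.1154,  0.142 ]), 0.57)]
roll []
hanger_deck [(array([ 0.502 , -0.1247,  0.077 ]), 0.87)]
```

View pics/w9.png

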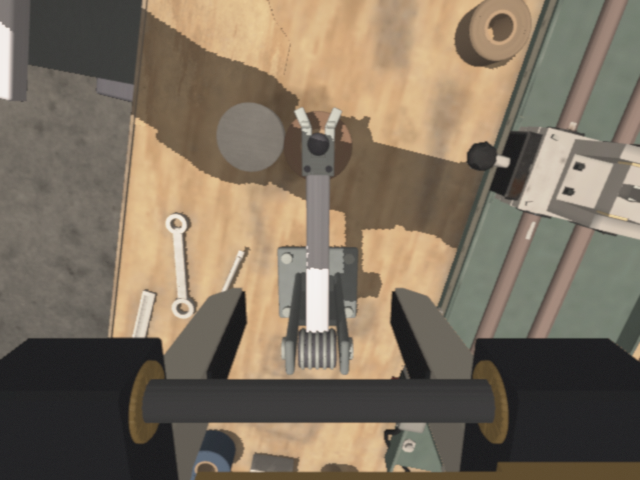

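The knob rests in the fork slot at (318,143) with the roll below it. It is still to within 0.2 mm over six frames, and the robot is clear.

```bash
python3 -c "
from cell import arm
print(arm.hand_in())"
```

```text
the job is handed in; nothing more can be done
None
```

The roll is on the hanger and the hanger hangs still in the sunk fork, let go only once the arm carried the weight. The job was handed in at about 27 s of the 69 s allowed; the hand-in gave no verdict.

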